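Move the heat-gun nozzles to the storage tray in reverse order

ROBOT

A 6-joint arm with a two-finger parallel gripper is mounted at the origin on the work surface. World frame = base frame: x ahead of the robot, y to its left, z up, the work surface at z = 0. Lengths are in mm, angles in rad, forces in N, time in s.
With the tool pointing down it reaches from about 300 to 775 mm from the base axis. Payload 14.6 kg.
Tool frame: the origin (TCP) lies midway between the tips of the shut fingers; the grasp point (between the pads) lies 19 mm behind it; y points along the fingers, z is the direction in which the jaws open and shut, and the axes are right-handed (so a half turn about y gives the same grasp; the last joint's range is limited). The gripper opens to 94 mm and grips with 3 to 60 N. Pads are 16 mm wide; open, the fingers measure 119 mm over their backs; the gripper's body (75 mm by 177 mm) begins 78 mm behind the grasp point.
Start: joints at [1.061, 0.3, 1.521, -0, 1.321, -0.067], TCP at [235.655, 496.947, 205.446] pointing down, gripper open.
Joint ranges: [-3.03, 3.03], [-0.79, 2.21], [0.23, 2.52], [-1.04, 4.18], [0, 3.07], [-2.55, 2.55]. Speed limits (rad/s): [2.22, 2.22, 2.57, 3.14, 3.14, 3.14].

INTERFACE

Orientations are given as [roll, pitch, yaw] about the fixed x, y, z axes, in that order (R = Rz(yaw) Ry(pitch) Rx(roll)).
In Python, from cell import manip gives the robot as it stands.
- The arm moves only by the tool play_rows, never from a script. Its argument "series" is a list of rows, each a list of 3 entries, a list of its own where there are three numbers: the shift along the tool's x, y, z in m, then the turn about the tool's y in rad, then the closure, from 0 (fully open) to 1 (shut). In form: [[[dx, dy, dz], twist, grip], ...]. A call has 1 to 20 rows; each row is the pose to reach, as a shift and turn from the pose measured when the call began, along the tool's axes at that moment; what a row does not reach only later rows make up. A row lasts 1/10 s, in which the tool goes at most 50 mm and 8.59 degrees, less where a joint would pass 70% of its speed; a pose out of reach is approached as far as the arm can. A call with a gripper value outside its range is refused whole. The fingers move at their own pace and stop on an object; "squeeze" is the grip in N (left out, the last holds). Time passes only in rows, so rows that repeat a pose let the fingers close. It gives the time, the measured TCP pose, the force and the opening at its end, in the units of the state.
- manip.read_state(): the state, without advancing time (a new reading comes with each control period).
- manip.camera(name): name is "side" or "top" or "wrist"; returns the picture (384x512x3 uint8, red, green, blue); there is no depth.
- manip.camera_params(name): a dict with "K" (3x3 intrinsics, pixels), "dist_coeffs" ([k1, k2, p1, p2, k3] as OpenCV has them; the pictures are not rectified), "rvec" (rotation vector, rad) and "tvec" (3), from world to camera coordinates, as OpenCV has them. Camera axes: x right, y down, z forward; pixel columns grow to the right and rows downward; lengths in mm; the calibration is good to about 2 mm. A picture is of the moment at which its call begins: read the wrist's pose just before it. camera_params takes no time and is no camera call; for the wrist camera it gives the pose at the moment of the call.
- manip.sign_off(): hands the job in, once; it reports no verdict.
The state is a dict: "clock": time; "joints": joint angles; "qd": joint speeds; "effort": joint torques, N m; "eef_pos": TCP position; "eef_rot": TCP orientation; "wrist_force": force on the tool from outside, world axes, zero at the start; "moment": the same for the moment, N m; "finger_gap": finger opening in mm.
Only numpy, scipy, OpenCV 4.12 (cv2) and the standard library are available. Lean on these libraries where they do the work, as an engineer would, in place of code of your own. Each camera call takes 0.05 s, during which the arm holds its last target. There are 200 camera calls.

TASK

Four heat-gun nozzles stand in a row on the round pads of the cooling stand. Move all four to the empty wooden storage tray, one to a bay and in reverse order: seen from the robot, the nozzle furthest left on the stand goes into the tray's rightmost bay, the next one into the bay beside it, and so on. Set each one down gently, standing upright flat on the bay's floor, without dropping or knocking over any.

Things in the scene. Friction and masses are not known exactly. Their poses are not given: they have to be found in the camera images.
- nozzle_reducer: Loose steel heat-gun reducer nozzle: above the collar a cone narrows to a thin round tube of 14 mm diameter, 66 mm tall in all; collar 38 mm tall. Collar: upright cylinder of 40 mm diameter, alike on all four, to be gripped; nothing above it juts out beyond it. Origin: centre of the underside; z up; any yaw. About 0.09 kg.
- nozzle_flat: Loose steel heat-gun flat nozzle: above the collar a flat blade-like outlet 38 mm long (along its own y) and 12 mm thick (x), with a dark slit on top, 62 mm tall in all; collar 38 mm tall. Collar: upright cylinder of 40 mm diameter, alike on all four, to be gripped; nothing above it juts out beyond it. Origin: centre of the underside; z up; any yaw. About 0.09 kg.
- nozzle_square: Loose steel heat-gun square nozzle: above the collar a square outlet 27 by 27 mm with a dark square opening on top, 54 mm tall in all; collar 38 mm tall. Collar: upright cylinder of 40 mm diameter, alike on all four, to be gripped; nothing above it juts out beyond it. Origin: centre of the underside; z up; any yaw. About 0.09 kg.
- nozzle_sleeve: Loose steel heat-gun plain sleeve nozzle: nothing above the collar, just a round end with a wide dark round opening (33 mm); 44 mm tall in all. Collar: upright cylinder of 40 mm diameter, alike on all four, to be gripped; nothing above it juts out beyond it. Origin: centre of the underside; z up; any yaw. About 0.09 kg.
- pad_reducer: Fixed white round pad, 50 mm diameter, 6 mm thick, on the cooling stand, flat without a rim; the reducer nozzle stands on its centre at the start. All four pads look alike. Origin: centre of its underside, which is 8 mm above the bench; so its top is 14 mm above the bench.
- pad_flat: Fixed white round pad, 50 mm diameter, 6 mm thick, on the cooling stand, flat without a rim; the flat nozzle stands on its centre at the start. All four pads look alike. Origin: centre of its underside, which is 8 mm above the bench; so its top is 14 mm above the bench.
- pad_square: Fixed white round pad, 50 mm diameter, 6 mm thick, on the cooling stand, flat without a rim; the square nozzle stands on its centre at the start. All four pads look alike. Origin: centre of its underside, which is 8 mm above the bench; so its top is 14 mm above the bench.
- pad_sleeve: Fixed white round pad, 50 mm diameter, 6 mm thick, on the cooling stand, flat without a rim; the sleeve nozzle stands on its centre at the start. All four pads look alike. Origin: centre of its underside, which is 8 mm above the bench; so its top is 14 mm above the bench.
- stand: Fixed aluminium cooling stand, a low bar 60 mm (x) by 276 mm (y), 8 mm tall, with four pads in a row along its y, at +102, +34, -34 and -102 mm. Its +y end is its left end seen from the robot (turned by at most 0.2 rad). Origin: centre of the underside, on the bench. Either stand or tray may be the nearer. A solder spool (42 mm wide, 38 mm tall) stands at y = -200 mm, off its right end.
- tray: Fixed empty wooden tray, 72 mm (x) by 276 mm (y); floor 4 mm thick; walls and three dividers 4 mm thick, tops 9 mm above the bench. Four bays in a row along its y, centres at +102, +34, -34, -102 mm, each about 64 by 64 mm inside. +y is its left end seen from the robot (turned at most 0.2 rad). Origin: centre of the underside, on the bench. A tape roll (60 mm wide, 18 mm tall) lies at y = +205 mm.

How it is judged (in metres and radians):
At the end, for the whole second after the job is handed in: Each nozzle stands upright (within 0.1 rad), at rest and released, flat on the floor of the bay that mirrors its pad at the start (left end of stand -> right end of tray), its centre within 14 mm of the bay's centre along each side (x of nozzle_reducer in the frame of tray between -0.014 and 0.014 m and z of nozzle_reducer in the frame of tray between 0.001 and 0.007 m and angle between each of nozzle_reducer, nozzle_flat, nozzle_square, nozzle_sleeve's own z axis and vertical below 0.1 rad and linear speed of each of nozzle_reducer, nozzle_flat, nozzle_square, nozzle_sleeve below 0.02 m/s and ((y of pad_reducer in the frame of stand between 0.082 and 0.122 m and y of nozzle_reducer in the frame of tray between -0.116 and -0.088 m) or (y of pad_reducer in the frame of stand between 0.014 and 0.054 m and y of nozzle_reducer in the frame of tray between -0.048 and -0.02 m) or (y of pad_reducer in the frame of stand between -0.054 and -0.014 m and y of nozzle_reducer in the frame of tray between 0.02 and 0.048 m) or (y of pad_reducer in the frame of stand between -0.122 and -0.082 m and y of nozzle_reducer in the frame of tray between 0.088 and 0.116 m)) and x of nozzle_flat in the frame of tray between -0.014 and 0.014 m and z of nozzle_flat in the frame of tray between 0.001 and 0.007 m and ((y of pad_flat in the frame of stand between 0.082 and 0.122 m and y of nozzle_flat in the frame of tray between -0.116 and -0.088 m) or (y of pad_flat in the frame of stand between 0.014 and 0.054 m and y of nozzle_flat in the frame of tray between -0.048 and -0.02 m) or (y of pad_flat in the frame of stand between -0.054 and -0.014 m and y of nozzle_flat in the frame of tray between 0.02 and 0.048 m) or (y of pad_flat in the frame of stand between -0.122 and -0.082 m and y of nozzle_flat in the frame of tray between 0.088 and 0.116 m)) and x of nozzle_square in the frame of tray between -0.014 and 0.014 m and z of nozzle_square in the frame of tray between 0.001 and 0.007 m and ((y of pad_square in the frame of stand between 0.082 and 0.122 m and y of nozzle_square in the frame of tray between -0.116 and -0.088 m) or (y of pad_square in the frame of stand between 0.014 and 0.054 m and y of nozzle_square in the frame of tray between -0.048 and -0.02 m) or (y of pad_square in the frame of stand between -0.054 and -0.014 m and y of nozzle_square in the frame of tray between 0.02 and 0.048 m) or (y of pad_square in the frame of stand between -0.122 and -0.082 m and y of nozzle_square in the frame of tray between 0.088 and 0.116 m)) and x of nozzle_sleeve in the frame of tray between -0.014 and 0.014 m and z of nozzle_sleeve in the frame of tray between 0.001 and 0.007 m and ((y of pad_sleeve in the frame of stand between 0.082 and 0.122 m and y of nozzle_sleeve in the frame of tray between -0.116 and -0.088 m) or (y of pad_sleeve in the frame of stand between 0.014 and 0.054 m and y of nozzle_sleeve in the frame of tray between -0.048 and -0.02 m) or (y of pad_sleeve in the frame of stand between -0.054 and -0.014 m and y of nozzle_sleeve in the frame of tray between 0.02 and 0.048 m) or (y of pad_sleeve in the frame of stand between -0.122 and -0.082 m and y of nozzle_sleeve in the frame of tray between 0.088 and 0.116 m))); the robot touches nothing.
It fails at once if a nozzle is knocked over (angle between any of nozzle_reducer, nozzle_flat, nozzle_square, nozzle_sleeve's own z axis and vertical above 1 rad).
It fails at once if a nozzle is dropped or slammed down (faster than 0.7 m/s within 40 mm of the bench) ((height (world z) of nozzle_reducer below 0.04 m and linear speed of nozzle_reducer above 0.7 m/s) or (height (world z) of nozzle_flat below 0.04 m and linear speed of nozzle_flat above 0.7 m/s) or (height (world z) of nozzle_square below 0.04 m and linear speed of nozzle_square above 0.7 m/s) or (height (world z) of nozzle_sleeve below 0.04 m and linear speed of nozzle_sleeve above 0.7 m/s)).
It also fails if it takes over 96 s, if anything falls off the work surface, if the arm or the gripper's body presses on something with over 40 N, if the wrist force passes 120 N, or if a joint passes its speed limit or range.

## Working session

There is one attempt and no reset: what is moved stays moved. The work goes in short steps, Python scripts to look and compute and a tool call to move; the robot and the scene stay as the last step left them, time stands still between calls to the robot, and variables do not carry over. Pictures are saved under pics/ and viewed, about 12 in all and at most 16, crops included, and the job is handed in when it is done.

Besides the shell and the picture viewer there is one more tool, called after ">>>" as name([rows], argument=value, ...), one row to a line, values as JSON. play_rows: Moves the arm, as the interface text tells. Its arguments: {"type":"object","properties":{"series":{"type":"array","items":{"type":"array"}},"squeeze":{"type":"number"}},"required":["series"]}

```bash
mkdir -p pics; ls; python3 - <<'E'
from cell import manip
import cv2
s=manip.read_state();print(s)
for n in("top","side"):
    cv2.imwrite(f"pics/{n}0.png",manip.camera(n)[:,:,::-1]); print(manip.camera_params(n))
E
```

```text
pics
{'clock': 0.0, 'joints': array([ 1.06139025e+00,  3.00442953e-01,  1.52160381e+00,  3.54674865e-06,
        1.32066310e+00, -6.66034903e-02]), 'qd': array([ 0.0003114 ,  0.00111347, -0.00230923, -0.00187614,  0.00030672,
       -0.00018116]), 'effort': array([ 1.96123809e-03, -5.31824005e+01, -3.52729332e+01,  7.09006819e-02,
        2.45218672e-02, -9.87109547e-05]), 'eef_pos': array([235.53575946, 496.72377058, 204.89214766]), 'eef_rot': array([-1.57191083e+00,  7.77826190e-05, -4.42803507e-01]), 'wrist_force': array([-0.09343514, -0.53625451,  0.22496445]), 'moment': array([ 0.01507629,  0.0287434 , -0.01576357]), 'finger_gap': 94.0116564779974}
{'K': array([[462.91878843,   0.        , 254.02723675],
       [  0.        , 462.91878843, 186.09200488],
       [  0.        ,   0.        ,   1.        ]]), 'dist_coeffs': array([0.04972747, 0.        , 0.        , 0.        , 0.        ]), 'rvec': array([ 2.11470894, -2.12860856,  0.15311239]), 'tvec': array([ -7.88612068, 554.23186327, 615.70952173])}
{'K': array([[350.64490596,   0.        , 258.02080657],
       [  0.        , 350.64490596, 196.30076424],
       [  0.        ,   0.        ,   1.        ]]), 'dist_coeffs': array([-0.05193896,  0.        ,  0.        ,  0.        ,  0.        ]), 'rvec': array([ 0.50086994, -2.74306561,  1.11845447]), 'tvec': array([510.60566062, 178.09704392, 528.42112074])}
```

View pics/top0.png

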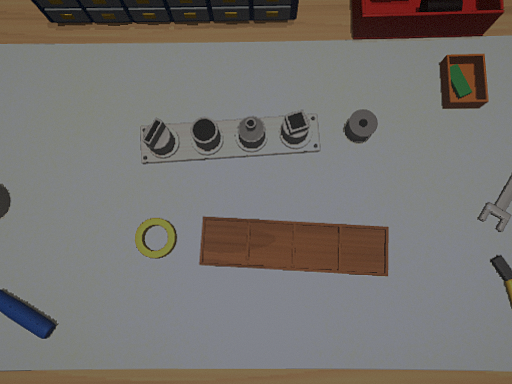

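View pics/side0.png

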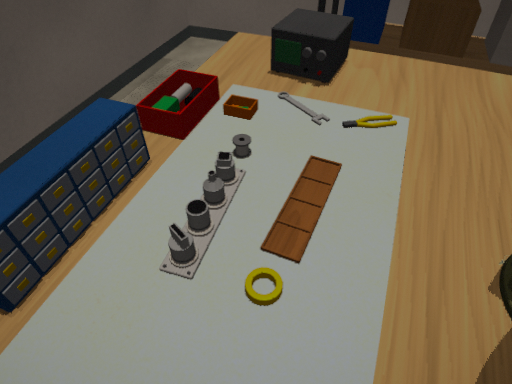

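Top view: on the stand from the left are flat (160,138), sleeve (205,135), reducer (251,130) and square (295,128), with the spool at (361,125). The tray is nearer the robot, at (295,246), and the tape is at (155,238). Next I'll measure the tray by colour and the stand by its edges.

```bash
cat > h.py <<'E'
import numpy as np, cv2
def cast(p,uv,z):
    R=cv2.Rodrigues(p["rvec"])[0]; C=-R.T@p["tvec"]
    n=cv2.undistortPoints(np.float64(uv).reshape(-1,1,2),p["K"],p["dist_coeffs"])[:,0]
    d=np.c_[n,np.ones(len(n))]@R
    return (C+d*((z-C[2])/d[:,2])[:,None])[:,:2]
def rect(P):
    c,(w,h),a=cv2.minAreaRect(np.float32(P)); b=cv2.boxPoints((c,(w,h),a))
    e=max((b[1]-b[0],b[2]-b[1]),key=np.linalg.norm); e=e*np.sign(e[1])
    return np.round(c,1),np.round((w,h),1),np.arctan2(-e[0],e[1])  # yaw: local y along e
def big(m):
    return max(cv2.findContours(m,cv2.RETR_EXTERNAL,cv2.CHAIN_APPROX_NONE)[0],key=cv2.contourArea)[:,0]
E
python3 - <<'E'
from cell import manip
import cv2,numpy as np
from h import *
im=cv2.imread("pics/top0.png");p=manip.camera_params("top")
hsv=cv2.cvtColor(im,cv2.COLOR_BGR2HSV)
m=((hsv[...,1]>90)&(hsv[...,0]<20)).astype(np.uint8)*255
m[:205]=0;m[285:]=0;m[:,:190]=0;m[:,400:]=0
print("tray",rect(cast(p,big(m),9)))
crop=im[100:180,125:395]
print(im[155,135:150].tolist(),im[145,170:190].tolist(),im[175,200])
cv2.imwrite("pics/crop.png",cv2.resize(crop,None,fx=2.9,fy=2.9,interpolation=cv2.INTER_CUBIC))
E
```

```text
tray (array([471.6, -68.1]), array([274. ,  71.6]), np.float32(-0.065697335))
[[130, 132, 130], [127, 132, 128], [127, 131, 129], [128, 131, 128], [133, 133, 130], [135, 136, 133], [109, 113, 116], [124, 129, 130], [120, 125, 124], [114, 119, 119], [106, 110, 111], [111, 117, 119], [124, 129, 129], [126, 130, 129], [122, 127, 128]] [[48, 51, 48], [47, 47, 49], [47, 46, 48], [33, 35, 35], [105, 108, 106], [133, 138, 135], [133, 137, 134], [133, 137, 134], [81, 82, 81], [105, 111, 108], [132, 136, 133], [127, 132, 129], [126, 130, 129], [126, 131, 129], [126, 132, 129], [127, 132, 131], [126, 132, 131], [124, 130, 129], [124, 130, 128], [125, 130, 129]] [137 131 128]
```

View pics/crop.png

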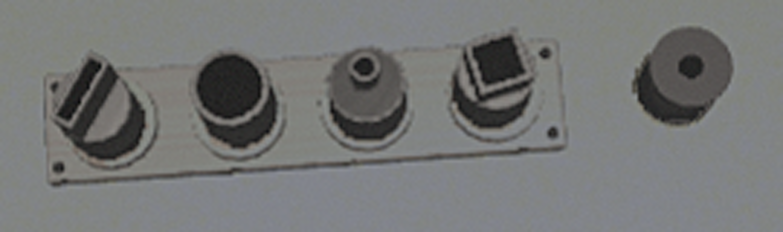

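Crop: stand corners at about (45,75), (52,184), (565,148) and (556,40). The reducer tip is at (363,69) and the sleeve mouth at (230,87).

```bash
python3 - <<'E'
from cell import manip
from h import *
p=manip.camera_params("top")
f=lambda uv:(np.float64(uv)+.5)/2.9-.5+[125,100]
s=rect(cast(p,f([(45,75),(52,184),(565,148),(556,40)]),8));print("stand",s)
print("red",cast(p,f([(363,69)]),80),"slv",cast(p,f([(230,87)]),58),"sq",cast(p,f([(497,63)]),68),"flat",cast(p,f([(83,89)]),76))
for n,(c,y) in dict(stand=(s[0],s[2]),tray=((471.6,-68.1),-.0657)).items():
    print(n,[np.round(c+v*np.array([-np.sin(y),np.cos(y)]),1).tolist() for v in(102,34,-34,-102)])
E
```

```text
stand (array([636. ,  27.4]), array([ 60.1, 274.3]), np.float32(0.05914956))
red [[636.84139394  -6.91157523]] slv [[635.24015378  59.8707526 ]] sq [[642.78668798 -71.85755876]] flat [[629.54878105 128.44787247]]
stand [[630.0, 129.2], [634.0, 61.3], [638.0, -6.5], [642.0, -74.4]]
tray [[478.3, 33.7], [473.8, -34.2], [469.4, -102.0], [464.9, -169.9]]
```

>>> play_rows([
  [[0.514,0,-0.163],1.068,0],
  [[0.514,0,-0.163],1.068,0],
  [[0.514,0,-0.163],1.068,0],
  [[0.514,0,-0.163],1.068,0],
  [[0.514,0,-0.163],1.068,0],
  [[0.514,0,-0.163],1.068,0],
  [[0.514,0,-0.163],1.068,0],
  [[0.514,0,-0.163],1.068,0],
  [[0.514,0,-0.163],1.068,0],
  [[0.514,0,-0.163],1.068,0],
  [[0.514,0,-0.163],1.068,0],
  [[0.514,0,-0.163],1.068,0],
  [[0.514,0,-0.163],1.068,0],
  [[0.514,0,-0.163],1.068,0],
  [[0.514,0,-0.163],1.068,0],
  [[0.514,0,-0.163],1.068,0],
], squeeze=20)

```text
clock: 1.7
eef_pos: [629.7, 130.1, 205.4]
eef_rot: [-1.571, -0.001, -1.51]
wrist_force: [0.4, -0.4, -0.3]
finger_gap: 94.1
```

```bash
python3 - <<'E'
from cell import manip
import cv2
s=manip.read_state();print(s["clock"],s["eef_pos"],s["eef_rot"],s["joints"],manip.camera_params("wrist"))
cv2.imwrite("pics/w1.png",manip.camera("wrist")[:,:,::-1])
E
```

```text
1.7 [629.70046967 130.11943855 205.43667908] [-1.57096727e+00 -8.23337925e-04 -1.50952532e+00] [ 1.47157600e-01  5.11517752e-01  1.22700434e+00 -8.17072519e-04
  1.40331155e+00  8.60229696e-02] {'K': array([[285.48918866,   0.        , 255.45231676],
       [  0.        , 285.48918866, 183.56392416],
       [  0.        ,   0.        ,   1.        ]]), 'dist_coeffs': array([0.02011917, 0.        , 0.        , 0.        , 0.        ]), 'rvec': array([-2.84855369, -0.08750771, -0.01341929]), 'tvec': array([-636.53957072,   56.24872138,  417.9065259 ])}
```

View pics/w1.png

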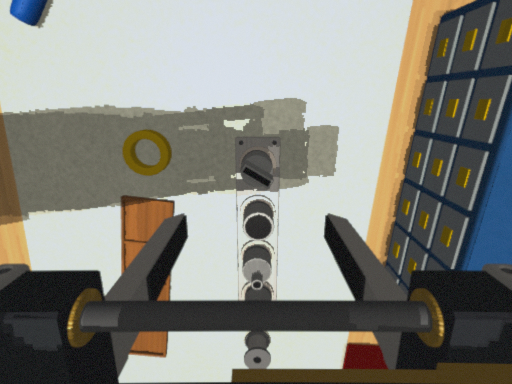

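Wrist view: the flat nozzle is at (258,170) and the stand's far corners are at about (236,137) and (279,137). I'll check those against my estimate.

```bash
python3 - <<'E'
from cell import manip
from h import *
p=manip.camera_params("wrist")
print("corners",cast(p,[(236,136),(279,136)],8),"flat top mid",cast(p,[(257,176)],76),"sleeve",cast(p,[(258,224)],58),"red",cast(p,[(257,284)],80))
y=.059
for a,b in((-30,138),(30,138)): print(np.array([636,27.4])+[a*np.cos(y)-b*np.sin(y),a*np.sin(y)+b*np.cos(y)])
E
```

```text
corners [[602.25377721 163.26863304]
 [658.46681897 166.71147156]] flat top mid [[631.57667288 129.21307926]] sleeve [[637.11586671  62.58682385]] red [[640.19911472  -8.28190926]]
[597.91492275 163.39090738]
[657.81052304 166.92885395]
```

>>> play_rows([
  [[0.001,0.045,0],0,0],
  [[0.001,0.09,0],0,0],
  [[0.001,0.125,0],0,0],
  [[0.001,0.15,0],0,0],
  [[0.001,0.17,0],0,0],
  [[0.001,0.181,0],0,0.1],
  [[0.001,0.181,0],0,0.3],
  [[0.001,0.181,0],0,0.4],
  [[0.001,0.181,0],0,0.5],
  [[0.001,0.181,0],0,0.6],
  [[0.001,0.181,0],0,0.7],
  [[0.001,0.181,0],0,0.7],
  [[0.001,0.181,0],0,0.7],
  [[0.001,0.181,0],0,0.7],
  [[0.001,0.181,0],0,0.7],
], squeeze=20)

```text
clock: 3.25
eef_pos: [630.0, 128.8, 24.7]
eef_rot: [-1.571, -0.001, -1.51]
wrist_force: [-0.7, -0.4, 3.8]
finger_gap: 39.4
```

>>> play_rows([
  [[0,-0.01,0],0,0.7],
  [[0,-0.035,0],0,0.7],
  [[0,-0.07,0],0,0.7],
  [[0,-0.1,0],0,0.7],
  [[0.03,-0.1,-0.02],0,0.7],
  [[0.06,-0.1,-0.04],0,0.7],
  [[0.095,-0.1,-0.06],0.05,0.7],
  [[0.13,-0.1,-0.082],0.126,0.7],
  [[0.165,-0.1,-0.105],0.126,0.7],
  [[0.2,-0.1,-0.127],0.126,0.7],
  [[0.235,-0.1,-0.15],0.126,0.7],
  [[0.265,-0.1,-0.168],0.126,0.7],
  [[0.288,-0.1,-0.183],0.126,0.7],
  [[0.288,-0.1,-0.183],0.126,0.7],
  [[0.288,-0.1,-0.183],0.126,0.7],
  [[0.288,-0.1,-0.183],0.126,0.7],
])

```text
clock: 4.85
eef_pos: [465.2, -169.1, 125.1]
eef_rot: [-1.57, -0.001, -1.635]
wrist_force: [0.1, 0.3, -0.9]
finger_gap: 39.6
```

```bash
python3 - <<'E'
from cell import manip
import cv2
s=manip.read_state();print(s["clock"],s["eef_pos"],s["eef_rot"],s["finger_gap"])
cv2.imwrite("pics/s2.png",manip.camera("side")[:,:,::-1])
E
```

```text
4.85 [ 465.20588041 -169.14016673  125.13545182] [-1.57019243e+00 -7.46340806e-04 -1.63511571e+00] 39.6387747125869
```

View pics/s2.png

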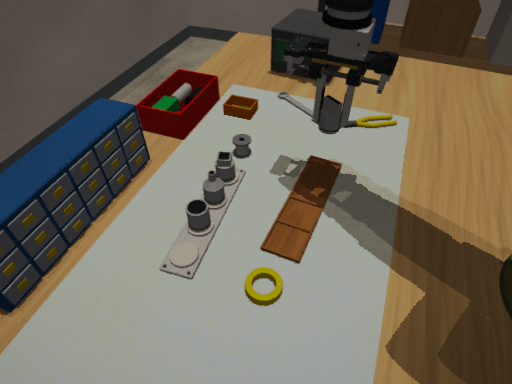

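The side view shows the flat nozzle held upright at (330,118) and the other three nozzles undisturbed. Lowering it into the right-hand bay.

>>> play_rows([
  [[0.001,0.03,0],0,0.7],
  [[0.001,0.06,0],0,0.7],
  [[0.001,0.085,0],0,0.7],
  [[0.001,0.1,0],0,0.7],
  [[0.001,0.105,0],0,0.7],
  [[0.001,0.108,0],0,0.7],
  [[0.001,0.11,0],0,0.7],
  [[0.001,0.1103,0],0,0.7],
  [[0.001,0.1103,0],0,0.7],
  [[0.001,0.1103,0],0,0.5],
  [[0.001,0.1103,0],0,0.3],
  [[0.001,0.1103,0],0,0.1],
  [[0.001,0.1103,0],0,0],
  [[0.001,0.1103,0],0,0],
  [[0.001,0.1103,0],0,0],
  [[0.001,0.08,0],0,0],
  [[0.001,0.04,0],0,0],
  [[0.001,0,0],0,0],
  [[0.001,0,0],0,0],
])

```text
clock: 6.8
eef_pos: [467.2, -170.9, 129.9]
eef_rot: [-1.563, -0.003, -1.635]
wrist_force: [0.1, -0.1, -0.3]
finger_gap: 93.8
```

```bash
python3 - <<'E'
from cell import manip
import cv2
s=manip.read_state();print(s["clock"],s["eef_pos"],s["eef_rot"],s["finger_gap"])
a=manip.camera("side")[100:300,150:400,::-1]
cv2.imwrite("pics/s3.png",cv2.resize(a,None,fx=3,fy=3))
E
```

```text
6.8 [ 467.19831045 -170.86086927  129.87118292] [-1.56284871 -0.00349075 -1.63469616] 93.81037331633182
```

View pics/s3.png

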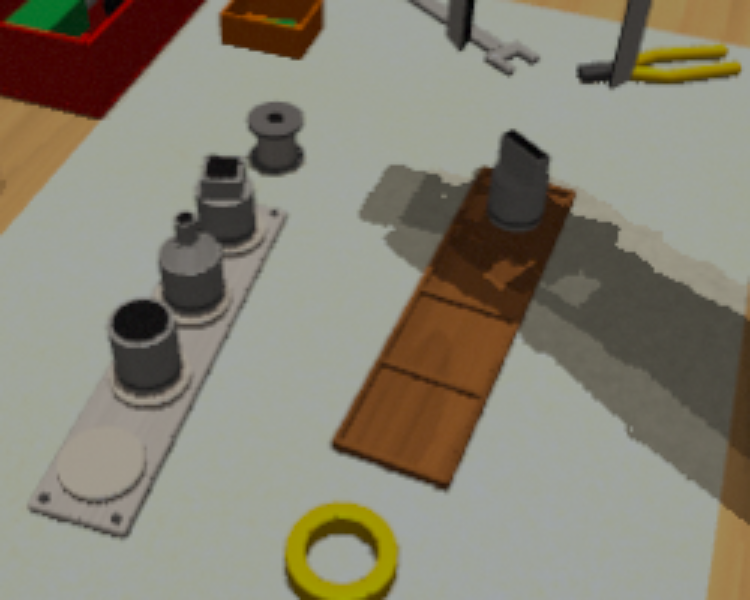

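The crop shows the flat nozzle standing upright in the right bay at (518,190). Next is the sleeve.

>>> play_rows([
  [[-0.035,0,0.022],0,0],
  [[-0.07,0,0.044],0,0],
  [[-0.105,0,0.066],-0.06,0],
  [[-0.14,0,0.088],-0.126,0],
  [[-0.175,0,0.11],-0.126,0],
  [[-0.21,0,0.132],-0.126,0],
  [[-0.23,0,0.145],-0.126,0],
  [[-0.242,0,0.1525],-0.126,0],
  [[-0.242,0,0.1525],-0.126,0],
  [[-0.242,0,0.1525],-0.126,0],
  [[-0.242,0,0.1525],-0.126,0],
  [[-0.242,0,0.1525],-0.126,0],
])

```text
clock: 8.05
eef_pos: [633.5, 60.5, 127.3]
eef_rot: [-1.567, -0.003, -1.51]
wrist_force: [-0.0, -0.8, -0.3]
finger_gap: 93.6
```

>>> play_rows([
  [[0,0.03,0.001],0,0],
  [[0,0.06,0.0015],0,0],
  [[0,0.085,0.0015],0,0],
  [[0,0.098,0.0015],0,0],
  [[0,0.1026,0.0015],0,0],
  [[0,0.1026,0.0015],0,0.1],
  [[0,0.1026,0.0015],0,0.3],
  [[0,0.1026,0.0015],0,0.4],
  [[0,0.1026,0.0015],0,0.5],
  [[0,0.1026,0.0015],0,0.6],
  [[0,0.1026,0.0015],0,0.7],
  [[0,0.1026,0.0015],0,0.7],
  [[0,0.1026,0.0015],0,0.7],
  [[0,0.1026,0.0015],0,0.7],
  [[0,0.1026,0.0015],0,0.7],
], squeeze=20)

```text
clock: 9.55
eef_pos: [635.6, 60.4, 24.8]
eef_rot: [-1.566, -0.003, -1.51]
wrist_force: [-0.1, 0.3, 1.1]
finger_gap: 39.8
```

>>> play_rows([
  [[0,-0.01,0],0,0.7],
  [[0,-0.035,0],0,0.7],
  [[0,-0.07,0],0,0.7],
  [[0,-0.1,0],0,0.7],
  [[0.015,-0.1,-0.02],0,0.7],
  [[0.035,-0.1,-0.045],0,0.7],
  [[0.06,-0.1,-0.07],0.05,0.7],
  [[0.085,-0.1,-0.1],0.126,0.7],
  [[0.11,-0.1,-0.13],0.126,0.7],
  [[0.135,-0.1,-0.158],0.126,0.7],
  [[0.152,-0.1,-0.176],0.126,0.7],
  [[0.152,-0.1,-0.176],0.126,0.7],
  [[0.152,-0.1,-0.176],0.126,0.7],
  [[0.152,-0.1,-0.176],0.126,0.7],
  [[0.152,-0.1,-0.176],0.126,0.7],
])

```text
clock: 11.05
eef_pos: [469.1, -101.3, 124.4]
eef_rot: [-1.566, -0.002, -1.635]
wrist_force: [-0.3, 0.6, -1.1]
finger_gap: 39.8
```

>>> play_rows([
  [[0.001,0.03,0],0,0.7],
  [[0.001,0.06,0],0,0.7],
  [[0.001,0.085,0],0,0.7],
  [[0.001,0.1,0],0,0.7],
  [[0.001,0.105,0],0,0.7],
  [[0.001,0.108,0],0,0.7],
  [[0.001,0.1092,0],0,0.7],
  [[0.001,0.1095,0],0,0.7],
  [[0.001,0.1095,0],0,0.7],
  [[0.001,0.1095,0],0,0.5],
  [[0.001,0.1095,0],0,0.3],
  [[0.001,0.1095,0],0,0.1],
  [[0.001,0.1095,0],0,0],
  [[0.001,0.1095,0],0,0],
  [[0.001,0.1095,0],0,0],
  [[0.001,0.08,0],0,0],
  [[0.001,0.04,0],0,0],
  [[0.001,0.01,0],0,0],
  [[0.001,0,0],0,0],
  [[0.001,0,0],0,0],
])

```text
clock: 13.05
eef_pos: [469.5, -102.4, 125.2]
eef_rot: [-1.564, -0.003, -1.635]
wrist_force: [0.8, 0.1, -0.6]
finger_gap: 93.8
```

```bash
python3 - <<'E'
from cell import manip
import cv2
s=manip.read_state();print(s["clock"],s["eef_pos"],s["eef_rot"],s["finger_gap"])
a=manip.camera("side")[100:300,150:400,::-1]
cv2.imwrite("pics/s4.png",cv2.resize(a,None,fx=3,fy=3))
E
```

```text
13.05 [ 469.50748719 -102.37057479  125.16429663] [-1.5640585  -0.00273845 -1.63462412] 93.83230777462002
```

View pics/s4.png

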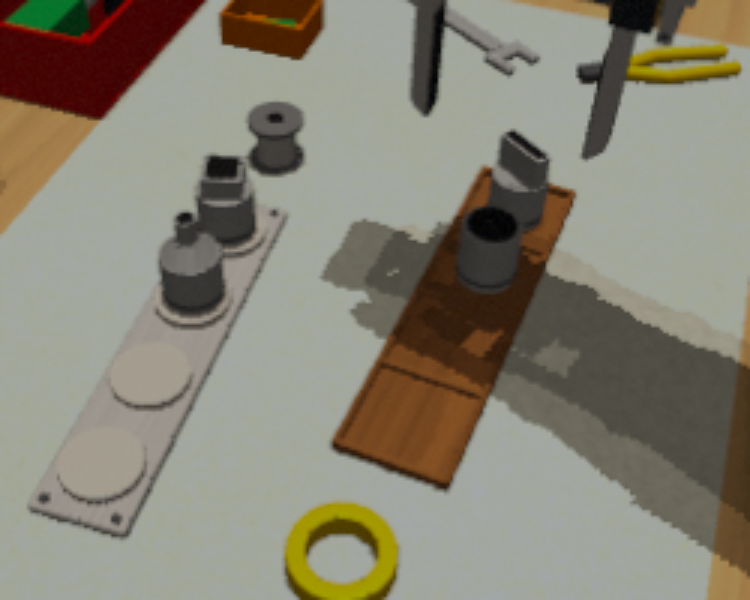

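The sleeve stands upright in the second bay at (488,250). Next is the reducer.

>>> play_rows([
  [[-0.015,0,0.022],0,0],
  [[-0.03,0,0.046],0,0],
  [[-0.045,0,0.07],-0.06,0],
  [[-0.062,0,0.095],-0.126,0],
  [[-0.08,0,0.122],-0.126,0],
  [[-0.095,0,0.146],-0.126,0],
  [[-0.106,0,0.162],-0.126,0],
  [[-0.106,0,0.162],-0.126,0],
  [[-0.106,0,0.162],-0.126,0],
  [[-0.106,0,0.162],-0.126,0],
  [[-0.106,0,0.162],-0.126,0],
])

```text
clock: 14.2
eef_pos: [636.8, -7.2, 124.1]
eef_rot: [-1.567, -0.003, -1.509]
wrist_force: [0.3, -0.3, 0.5]
finger_gap: 94.2
```

Down 99.4 mm to z 24.7.

>>> play_rows([
  [[0,0.03,0.001],0,0],
  [[0,0.06,0.001],0,0],
  [[0,0.085,0.001],0,0],
  [[0,0.095,0.001],0,0],
  [[0,0.0994,0.001],0,0],
  [[0,0.0994,0.001],0,0.1],
  [[0,0.0994,0.001],0,0.3],
  [[0,0.0994,0.001],0,0.4],
  [[0,0.0994,0.001],0,0.5],
  [[0,0.0994,0.001],0,0.6],
  [[0,0.0994,0.001],0,0.7],
  [[0,0.0994,0.001],0,0.7],
  [[0,0.0994,0.001],0,0.7],
  [[0,0.0994,0.001],0,0.7],
  [[0,0.0994,0.001],0,0.7],
], squeeze=20)

```text
clock: 15.7
eef_pos: [638.2, -7.4, 24.8]
eef_rot: [-1.567, -0.003, -1.509]
wrist_force: [-0.0, 0.6, 1.0]
finger_gap: 39.9
```

>>> play_rows([
  [[0,-0.01,0],0,0.7],
  [[0,-0.035,0],0,0.7],
  [[0,-0.07,0],0,0.7],
  [[0,-0.1,0],0,0.7],
  [[0.002,-0.1,-0.02],0,0.7],
  [[0.004,-0.1,-0.045],0,0.7],
  [[0.007,-0.1,-0.075],0.05,0.7],
  [[0.01,-0.1,-0.105],0.126,0.7],
  [[0.013,-0.1,-0.135],0.126,0.7],
  [[0.015,-0.1,-0.155],0.126,0.7],
  [[0.0166,-0.1,-0.1657],0.126,0.7],
  [[0.0166,-0.1,-0.1657],0.126,0.7],
  [[0.0166,-0.1,-0.1657],0.126,0.7],
  [[0.0166,-0.1,-0.1657],0.126,0.7],
  [[0.0166,-0.1,-0.1657],0.126,0.7],
])

```text
clock: 17.2
eef_pos: [473.9, -33.8, 124.0]
eef_rot: [-1.567, -0.002, -1.635]
wrist_force: [0.2, -0.5, -1.3]
finger_gap: 39.4
```

>>> play_rows([
  [[0.001,0.03,0],0,0.7],
  [[0.001,0.06,0],0,0.7],
  [[0.001,0.085,0],0,0.7],
  [[0.001,0.1,0],0,0.7],
  [[0.001,0.105,0],0,0.7],
  [[0.001,0.1075,0],0,0.7],
  [[0.001,0.1088,0],0,0.7],
  [[0.001,0.1092,0],0,0.7],
  [[0.001,0.1092,0],0,0.7],
  [[0.001,0.1092,0],0,0.5],
  [[0.001,0.1092,0],0,0.3],
  [[0.001,0.1092,0],0,0.1],
  [[0.001,0.1092,0],0,0],
  [[0.001,0.1092,0],0,0],
  [[0.001,0.1092,0],0,0],
  [[0.001,0.08,0],0,0],
  [[0.001,0.04,0],0,0],
  [[0.001,0.01,0],0,0],
  [[0.001,0,0],0,0],
  [[0.001,0,0],0,0],
])

```text
clock: 19.2
eef_pos: [474.4, -34.9, 124.8]
eef_rot: [-1.565, -0.002, -1.635]
wrist_force: [-0.2, 0.2, -0.3]
finger_gap: 94.1
```

```bash
python3 - <<'E'
from cell import manip
import cv2
s=manip.read_state();print(s["clock"],s["eef_pos"],s["eef_rot"],s["finger_gap"])
a=manip.camera("side")[100:300,150:400,::-1]
cv2.imwrite("pics/s5.png",cv2.resize(a,None,fx=3,fy=3))
E
```

```text
19.2 [474.35866975 -34.90597748 124.76329899] [-1.56463221 -0.00240293 -1.63501326] 94.11328442124517
```

View pics/s5.png

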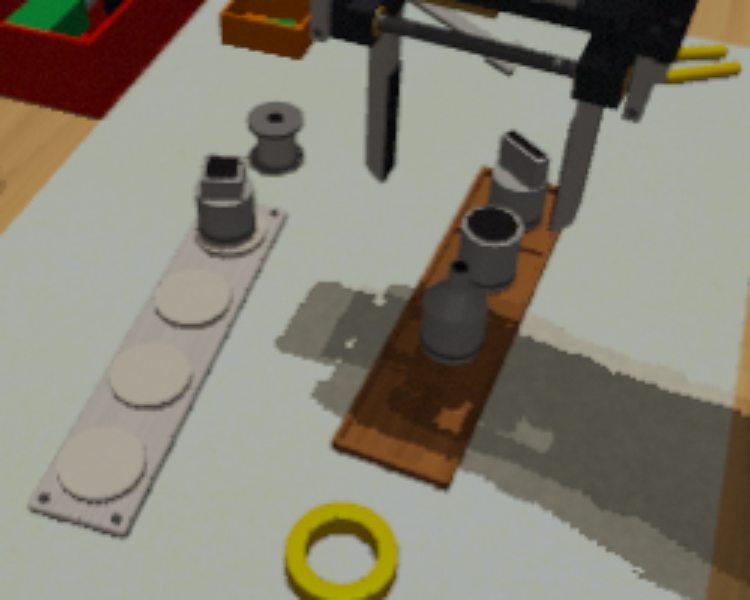

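The reducer stands upright in the third bay at (453,320). Last is the square nozzle.

>>> play_rows([
  [[0.004,0,0.022],0,0],
  [[0.008,0,0.048],0,0],
  [[0.012,0,0.075],-0.06,0],
  [[0.017,0,0.102],-0.126,0],
  [[0.021,0,0.13],-0.126,0],
  [[0.025,0,0.155],-0.126,0],
  [[0.028,0,0.17],-0.126,0],
  [[0.028,0,0.1705],-0.126,0],
  [[0.028,0,0.1705],-0.126,0],
  [[0.028,0,0.1705],-0.126,0],
  [[0.028,0,0.1705],-0.126,0],
])

```text
clock: 20.35
eef_pos: [641.5, -73.5, 124.1]
eef_rot: [-1.568, -0.003, -1.509]
wrist_force: [0.2, 1.3, -0.2]
finger_gap: 94.0
```

>>> play_rows([
  [[0,0.03,0.001],0,0],
  [[0,0.06,0.001],0,0],
  [[0,0.085,0.001],0,0],
  [[0,0.095,0.001],0,0],
  [[0,0.0994,0.001],0,0],
  [[0,0.0994,0.001],0,0.1],
  [[0,0.0994,0.001],0,0.3],
  [[0,0.0994,0.001],0,0.4],
  [[0,0.0994,0.001],0,0.5],
  [[0,0.0994,0.001],0,0.6],
  [[0,0.0994,0.001],0,0.7],
  [[0,0.0994,0.001],0,0.7],
  [[0,0.0994,0.001],0,0.7],
  [[0,0.0994,0.001],0,0.7],
  [[0,0.0994,0.001],0,0.7],
], squeeze=20)

```text
clock: 21.85
eef_pos: [643.0, -73.7, 24.8]
eef_rot: [-1.567, -0.003, -1.509]
wrist_force: [0.4, -0.3, 2.2]
finger_gap: 39.7
```

>>> play_rows([
  [[0,-0.01,0],0,0.7],
  [[0,-0.035,0],0,0.7],
  [[0,-0.07,0],0,0.7],
  [[0,-0.1,0],0,0.7],
  [[-0.015,-0.1,-0.02],0,0.7],
  [[-0.033,-0.1,-0.045],0,0.7],
  [[-0.052,-0.1,-0.07],0.05,0.7],
  [[-0.073,-0.1,-0.098],0.126,0.7],
  [[-0.092,-0.1,-0.124],0.126,0.7],
  [[-0.108,-0.1,-0.145],0.126,0.7],
  [[-0.1174,-0.1,-0.1577],0.126,0.7],
  [[-0.1174,-0.1,-0.1577],0.126,0.7],
  [[-0.1174,-0.1,-0.1577],0.126,0.7],
  [[-0.1174,-0.1,-0.1577],0.126,0.7],
  [[-0.1174,-0.1,-0.1577],0.126,0.7],
])

```text
clock: 23.35
eef_pos: [478.4, 33.6, 123.8]
eef_rot: [-1.567, -0.002, -1.635]
wrist_force: [0.5, 0.0, -0.8]
finger_gap: 39.6
```

>>> play_rows([
  [[0,0.03,0],0,0.7],
  [[0,0.06,0],0,0.7],
  [[0,0.085,0],0,0.7],
  [[0,0.1,0],0,0.7],
  [[0,0.105,0],0,0.7],
  [[0,0.1075,0],0,0.7],
  [[0,0.1087,0],0,0.7],
  [[0,0.109,0],0,0.7],
  [[0,0.109,0],0,0.7],
  [[0,0.109,0],0,0.5],
  [[0,0.109,0],0,0.3],
  [[0,0.109,0],0,0.1],
  [[0,0.109,0],0,0],
  [[0,0.109,0],0,0],
  [[0,0.109,0],0,0],
  [[0,0.08,0],0,0],
  [[0,0.04,0],0,0],
  [[0,0,0],0,0],
  [[0,-0.02,0],0,0],
  [[0,-0.04,0],0,0],
])

```text
clock: 25.35
eef_pos: [478.3, 33.7, 165.3]
eef_rot: [-1.566, -0.002, -1.635]
wrist_force: [-0.3, -0.0, -0.4]
finger_gap: 94.2
```

>>> play_rows([
  [[-0.05,-0.02,0],0,0],
  [[-0.1,-0.04,0],0,0],
  [[-0.15,-0.04,0],0,0],
  [[-0.2,-0.04,0],0,0],
  [[-0.25,-0.04,0],0,0],
  [[-0.28,-0.04,0],0,0],
  [[-0.28,-0.04,0],0,0],
  [[-0.28,-0.04,0],0,0],
  [[-0.28,-0.04,0],0,0],
])

```text
clock: 26.25
eef_pos: [496.3, 312.3, 204.7]
eef_rot: [-1.566, -0.002, -1.636]
wrist_force: [0.6, 0.0, -0.2]
finger_gap: 94.1
```

```bash
python3 - <<'E'
from cell import manip
import cv2,numpy as np
s=manip.read_state();print(s["clock"],s["eef_pos"],s["finger_gap"],s["wrist_force"])
t=manip.camera("top")[200:290,125:400,::-1]; d=manip.camera("side")[130:280,190:390,::-1]
t=cv2.resize(t,(798,261),interpolation=cv2.INTER_CUBIC); d=cv2.resize(d,(440,330),interpolation=cv2.INTER_CUBIC)
o=np.zeros((595,798,3),np.uint8);o[:261]=t;o[265:595,:440]=d
cv2.imwrite("pics/f.png",o)
E
```

```text
26.25 [496.26841629 312.2612144  204.67451906] 94.07334971360437 [ 0.63002649  0.01283515 -0.22508397]
```

View pics/f.png

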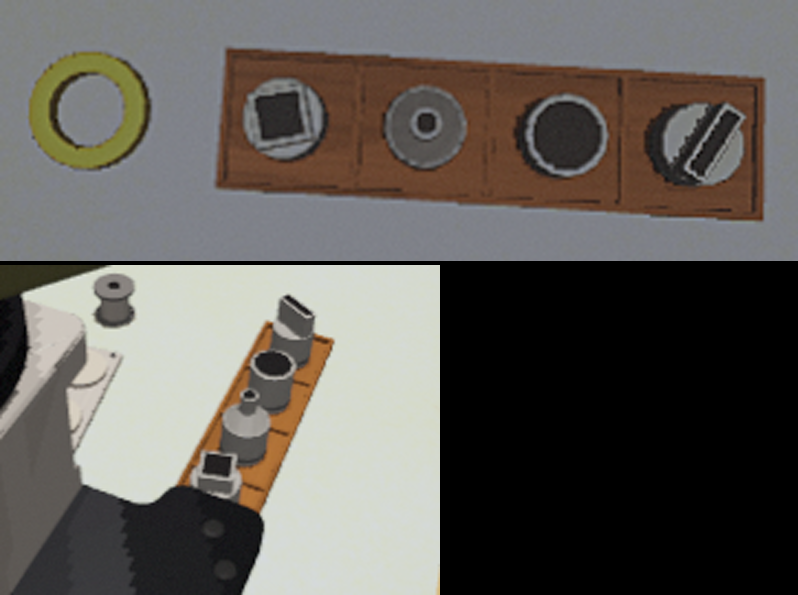

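All four stand upright. In the upper half, the square nozzle is at (280,114), reducer tip at (426,122), sleeve mouth at (567,135) and flat slit at (714,143). One numeric check before handing in.

```bash
python3 - <<'E'
from cell import manip
from h import *
p=manip.camera_params("top");y=-.0657
f=lambda uv:(np.float64(uv)+.5)*[275/798,90/261]-.5+[125,200]
for n,uv,z in(("sq",(280,114),58),("red",(426,122),70),("slv",(567,135),48),("flat",(714,143),66)):
    d=cast(p,f([uv]),z)[0]-[471.6,-68.1]
    print(n,np.round([d@[np.cos(y),np.sin(y)],d@[-np.sin(y),np.cos(y)]],1))
E
```

```text
sq [  0.2 102.3]
red [ 0.  32.8]
slv [ -0.9 -35. ]
flat [  -1.2 -100.7]
```

```bash
python3 -c "
from cell import manip
print(manip.sign_off())"
```

```text
the job is handed in; nothing more can be done
None
```

I moved all four nozzles from the stand to the tray in reverse order and handed the job in at about 26 s of the 96 s allowed. `sign_off` gives no verdict.

From left to right, the stand held flat, sleeve, reducer and square. The tray now holds square, reducer, sleeve and flat.

**Position:** The last top view puts every nozzle within about 1.5 mm of its bay centre along each side, against the 14 mm allowed. This uses the tray position I measured at the start, and the calibration is good to about 2 mm.

**Standing and released:** All four looked upright in the top and side views. The gripper was open and clear of everything, and the wrist force was under 1 N. In the last side view the arm partly hid the square nozzle. The top view and the visible part showed it upright.

**Not measured:** I did not measure the height of each nozzle on its bay floor. I released each one at the height worked out from its grasp, within about half a millimetre of the floor.

No check failed or disagreed.

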